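# Stand the panel in the block and hold the spring clamp open over its edge

### The job

Slide the tall plywood panel up out of the slotted rack and stand it fully home in the groove of the wooden block, then let go of it. Then squeeze the spring clamp's handles, take the clamp off its stand and hold it wide open astride the panel's top edge, one jaw on each side and neither jaw nor clamp touching the panel, so that a veneer strip can be slipped in; finish while still holding it open there. Leave the two short panels and the other things on the bench where they are.

Things in the scene. Friction and masses are not known exactly. Their poses are not given: they have to be found in the camera images.
- rack: Fixed slotted rack of light wood, 150 x 90 mm, 53 mm high, origin under its centre. Three slots run along its y at x = -45, 0 and +45 mm, 10 mm wide, floor 13 mm and strip tops 53 mm above the bench. The tall panel is in any of the three, the two short ones in the others.
- panel_mid (a point): Centre of the tall plywood panel: 8 mm thick (its x), 90 mm wide (its y), 100 mm high (its z), about 50 g, loose. In the rack its underside is 13 mm and its top edge 113 mm above the bench; its upper 60 mm stand free. It may lean a few degrees in its slot.
- panel_top (a point): Middle of the tall panel's top edge, 50 mm above panel_mid, same axes.
- short_a: Short plywood panel in the rack, 8 x 90 mm, 58 mm high (top 71 mm above the bench), origin under its centre; leave it.
- short_b: Another short panel like short_a, in another slot; leave it.
- block: Fixed wooden block, 64 mm (x) x 80 mm (y), 56 mm high, origin under its centre. A groove along its y, open at both ends, centred at x = 0, is 11.5 mm wide, its floor 8 mm above the bench; from 45 mm up its mouth flares to 23 mm. Home, the panel has its underside 8 mm and its top edge 108 mm above the bench, centred along the block within 20 mm.
- stand: Fixed park stand, foot 70 x 60 x 14 mm, origin under its centre, with an upright tab 8 mm thick (its x), 40 mm wide (its y), top 65 mm above the bench. The clamp is parked astride the tab, lifted straight up to take it off. Behind the work a big fixed saw head overhangs the bench from x = 0.68 m on (y -0.2 to 0.3 m), higher than the gripper: swing round in front of it.
- clip_grip (a point): Midpoint between the two black handles of a loose steel spring clamp (110 g) parked on the tab, handles up, jaws down; 110 mm above the bench. x: the handles are squeezed together along it; y: pivot's direction; z up. Pivot 38 mm below. Handles: 22 mm wide (y), 15 to 55 mm above the pivot, leaning outward, 53 mm over their tops; at the stop upright, parallel, 30 mm over the outer faces.
- clip_jaws (a point): Point midway between the clamp's two jaw pads, 76 mm below clip_grip, same axes. The pads are 24 mm wide (y), 16 mm high (8 mm above and below this point). A panel edge may come up to 30 mm above this point before it meets the pivot.
- clip_a (a joint): Opening of each jaw lever (both move alike), rad: 0 with pads parallel 8 mm apart, as parked on the tab; 0.22 fully open at the stop, pads 21 mm (upper ends) to 28 mm (tips) apart; -0.09 shut. A spring closes it: at clip_grip's height the handles need about 7 N to begin opening and 13 N at the stop; squeeze with 20 to 25 N.
- tape_measure: Tape measure, 34 x 71 x 64 mm, origin under its centre; leave it.
- flange_ring: Flat steel flange ring, 62 mm across, 12 mm high, origin under its centre; leave it.
- screw_tin: Round tin, 68 mm across, 39 mm high, origin under its centre; leave it.
- bolt_b: Bolt standing on its head, 21 mm across, 38 mm high, origin under its centre; leave it.
- marker: Marker pen lying on the bench, 133 mm long (its y), 17 mm thick, origin under its centre; leave it.
- scrap_1: Small sawn offcut, 40 x 75 x 20 mm, origin under its centre; leave it.

How it is judged:
By the outcome, as a careful person would: the job done as asked, in the order asked, and still so for the second after the job is handed in, while the arm keeps its last pose, push and grip.
It also fails if it takes over 61 s, if anything falls off the work surface, if the arm or the gripper's body presses on something with over 40 N, if the wrist force passes 120 N, or if a joint passes its speed limit or range.

### The arm

A 7-joint arm with a two-finger parallel gripper is mounted at the origin on a cart in front of the work surface, level with it; the furniture and walls round the work are solid. World frame = base frame: x ahead of the robot, y to its left, z up, the work surface at z = 0. Lengths are in m, angles in rad, forces in N, time in s.
With the tool pointing down it reaches from about 0.425 to 0.8 m from the base axis. Payload 8.3 kg.
Tool frame: the origin (TCP) lies midway between the tips of the shut fingers; the grasp point (between the pads) lies 19 mm behind it; z points along the fingers, y is the line along which they close (so a half turn about z gives the same grasp; the last joint's range is limited). The gripper opens to 85 mm and grips with 20 to 120 N. Pads are 22 mm wide; open, the fingers measure 114 mm over their backs; the gripper's body (76 mm by 85 mm) begins 54 mm behind the grasp point. The pads swing forward as they close: fully open they stand 13 mm farther back than shut.
Start: joints at [1.26, 0.383, 0.016, 1.37, -0.006, 1.388, -0.046], TCP at [0.153, -0.606, 0.231] pointing down, gripper open.
Joint ranges: [-2.95, 2.95], [-0.25, 2.06], [-1.52, 1.56], [0.18, 2.33], [-1.44, 4.58], [0.02, 2.06], [-3.01, 3.01]. Speed limits (rad/s): [2.39, 2.39, 3.01, 3.01, 3.14, 3.14, 3.14].

### API

Orientations are given as a unit quaternion [w, x, y, z].
In Python, from rig import read_state, grab_frame, calibration, finish_job, find_in gives the robot as it stands.
- The arm moves only by the tool apply_moves, never from a script. Its argument "steps" is a list of rows, each a list of 7 numbers: the shift along the tool's x, y, z scaled (see below), then the turn, a rotation vector about the tool's x, y, z scaled (see below), then the opening, from -1 (shut) to 1 (fully open), so that 0 is half open. A call has 1 to 8 rows; each row is the pose to reach, as a shift and turn from the pose commanded when the call began, along the tool's axes at that moment; what a row does not reach only later rows make up. The controller multiplies each number of a shift by 0.3 m and each number of a turn by 30 degrees. A row lasts 1/8 s, in which the tool goes at most 62.5 mm and 10.7 degrees, less where a joint would pass 70% of its speed; a pose out of reach is approached as far as the arm can. A call with a number of a shift or a turn outside -1 to 1 is refused whole. A call with a gripper value outside its range is refused whole. The fingers move at their own pace and stop on an object; "force" is the grip in N (left out, the last holds). Time passes only in rows, so rows that repeat a pose let the fingers close. It gives the time, the measured TCP pose, the force, the opening and the grip force at its end, in the units of the state.
- read_state(): the state, without advancing time (a new reading comes with each control period).
- grab_frame(name): name is "scene" or "top"; returns (picture, depth): 420x560x3 uint8, red, green, blue; 420x560 float32, m along the optical axis (not along the pixel's ray), 0 where there is no reading.
- calibration(name): a dict with "mtx" (3x3 intrinsics, pixels), "dist" ([k1, k2, p1, p2, k3] as OpenCV has them; the pictures are not rectified), "rvec" (rotation vector, rad) and "tvec" (3), from world to camera coordinates, as OpenCV has them. Camera axes: x right, y down, z forward; pixel columns grow to the right and rows downward; lengths in m; the calibration is good to about 2 mm. A picture is of the moment at which its call begins. calibration takes no time and is no camera call.
- finish_job(): hands the job in; it is judged then, once.
Trained networks look in the newest picture that a camera, given by its name, has taken for a name from the list of things; names that differ only in an ending like _2 or _b are one class to them, and where a whole thing is asked for, a point or a joint stands for the part that bears it (a point fixed in the world has none). Each returns a list of dicts, best first, with "confidence" (0 to 1); they miss things now and then, are a little off and sometimes report something else, mostly with a low value. They report only what shows in the picture. A call takes as long as a camera call.
- find_in(camera, label): "position" ([x, y, z] in m, in world coordinates, good to about 4 mm: the middle of the surface that is visible of it).
The state is a dict: "time": time; "joint_pos": joint angles; "qd": joint speeds; "effort": joint torques, N m; "tcp_pos": TCP position; "tcp_rot": TCP orientation; "contact_force": force on the tool from outside, world axes, zero at the start; "moment": the same for the moment, N m; "opening": opening from 0.0 (shut) to 1.0 (fully open); "gripper_force": force on a finger pad.
Only numpy, scipy, OpenCV 4.12 (cv2) and the standard library are available. Lean on these libraries where they do the work, as an engineer would, in place of code of your own. Each camera call takes 0.05 s, during which the arm holds its last target. There are 200 camera calls.

## Working session

There is one attempt and no reset: what is moved stays moved. The work goes in short steps, Python scripts to look and compute and a tool call to move; the robot and the scene stay as the last step left them, time stands still between calls to the robot, and variables do not carry over. Pictures are saved under pics/ and viewed, at most 10 in all, crops included, and the job is handed in when it is done.

Besides the shell and the picture viewer there is one more tool, called after "Emit:" as name([rows], argument=value, ...), one row to a line, values as JSON. apply_moves: Moves the arm, as the interface text tells. Shifts and turns lie within -1 to 1; 1 stands for 0.3 m of shift or 30 degrees of turn. Its arguments: {"type":"object","properties":{"steps":{"type":"array"},"force":{"type":"number"}},"required":["steps"]}

```bash
ls; mkdir -p pics; cat > h.py <<'E'
import numpy as np, cv2
from scipy.spatial.transform import Rotation as R
from rig import *
def cloud(name):
    im,d=grab_frame(name); c=calibration(name); M=np.array(c['mtx']);D=np.array(c['dist'])
    v,u=np.mgrid[:420,:560]
    n=cv2.undistortPoints(np.stack([u,v],-1).reshape(-1,1,2).astype(np.float64),M,D).reshape(420,560,2)
    p=np.dstack([n*d[...,None],d]).reshape(-1,3)
    Rm=cv2.Rodrigues(np.array(c['rvec'],float))[0]
    w=(p-np.array(c['tvec']).ravel())@Rm
    w=w.reshape(420,560,3); w[d==0]=np.nan
    return im,w
def save(im,f): cv2.imwrite('pics/'+f,np.ascontiguousarray(im[...,::-1]))
def tool():
    s=read_state(); q=s['tcp_rot']; return np.array(s['tcp_pos']),R.from_quat([q[1],q[2],q[3],q[0]]),s
E
python3 - <<'E'
from h import *
for n in('scene','top'):
    im,w=cloud(n); save(im,n+'0.png'); np.save(n+'0.npy',w)
    for l in ['rack','panel_mid','short_a','block','stand','clip_grip','clip_jaws','tape_measure','flange_ring','screw_tin','bolt_b','marker','scrap_1']:
        print(n,l,[(np.round(x['position'],3),round(x['confidence'],2)) for x in find_in(n,l)[:3]])
p,r,s=tool();print(p,r.as_matrix().round(3),s['time'],s['opening'])
E
```

```text
pics
scene rack [(array([0.459, 0.324, 0.027]), 0.88), (array([ 0.359, -0.068,  0.016]), 0.39)]
scene panel_mid [(array([0.515, 0.322, 0.085]), 0.61)]
scene short_a [(array([0.43 , 0.311, 0.063]), 0.72), (array([0.472, 0.324, 0.061]), 0.65), (array([0.381, 0.103, 0.013]), 0.36)]
scene block [(array([0.432, 0.312, 0.06 ]), 0.72), (array([ 0.487, -0.061,  0.074]), 0.72), (array([0.464, 0.132, 0.041]), 0.61)]
scene stand [(array([ 0.494, -0.052,  0.016]), 0.73)]
scene clip_grip [(array([ 0.498, -0.063,  0.078]), 0.85)]
scene clip_jaws [(array([ 0.499, -0.062,  0.075]), 0.58)]
scene tape_measure [(array([0.655, 0.372, 0.043]), 0.86), (array([0.647, 0.132, 0.034]), 0.25)]
scene flange_ring [(array([0.672, 0.274, 0.011]), 0.97)]
scene screw_tin [(array([0.646, 0.137, 0.034]), 0.85)]
scene bolt_b []
scene marker [(array([0.377, 0.1  , 0.015]), 0.81)]
scene scrap_1 [(array([ 0.358, -0.068,  0.013]), 0.87)]
top rack [(array([0.465, 0.303, 0.012]), 0.82)]
top panel_mid [(array([0.524, 0.308, 0.103]), 0.75), (array([0.658, 0.127, 0.04 ]), 0.45)]
top short_a [(array([0.434, 0.295, 0.074]), 0.74)
[... 197 characters left out ...]
ray([0.676, 0.268, 0.012]), 0.6), (array([ 0.501, -0.067,  0.079]), 0.57)]
top clip_jaws [(array([ 0.504, -0.068,  0.077]), 0.8), (array([0.435, 0.294, 0.07 ]), 0.68)]
top tape_measure [(array([0.658, 0.359, 0.063]), 0.77), (array([0.434, 0.294, 0.075]), 0.38)]
top flange_ring []
top screw_tin [(array([0.657, 0.126, 0.039]), 0.85)]
top bolt_b [(array([0.377, 0.094, 0.014]), 0.54)]
top marker [(array([0.379, 0.091, 0.017]), 0.77), (array([0.649, 0.044, 0.011]), 0.57)]
top scrap_1 [(array([ 0.366, -0.076,  0.018]), 0.85), (array([ 0.498, -0.069,  0.08 ]), 0.17)]
[ 0.15333621 -0.60589194  0.2313085 ] [[ 0.969  0.245  0.   ]
 [ 0.245 -0.969  0.   ]
 [ 0.    -0.    -1.   ]] 1.4 1.0022645995962502
```

View images.

View pics/scene0.png

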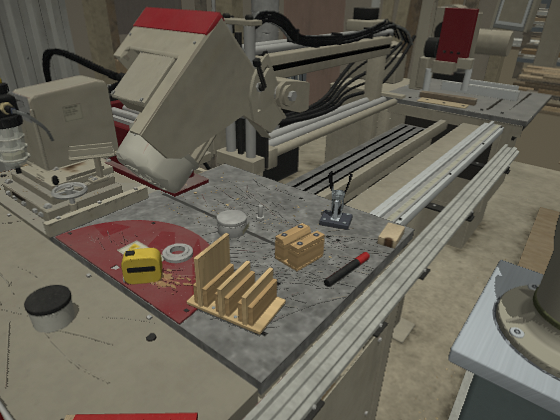

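View pics/top0.png

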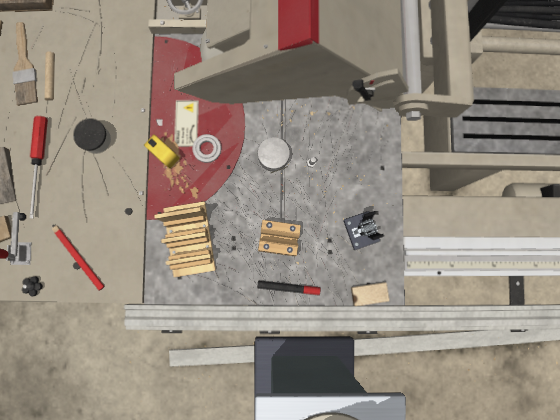

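Scene: the tall panel is in the rack's far slot (scene px 212,265). The block is at scene (300,248) and top (280,237), the clamp at scene (340,195) and top (364,230). Now the point clouds for exact poses.

```bash
python3 - <<'E'
import numpy as np,cv2
def rect(P,t):
    c,s,a=cv2.minAreaRect((P[:,:2]*1000).astype(np.float32)); b=cv2.boxPoints((c,s,a))
    e=[b[1]-b[0],b[2]-b[1]]; e=max(e,key=np.linalg.norm); yaw=np.degrees(np.arctan2(e[1],e[0]))%180
    print(t,len(P),'c',np.round(c,1),'size',np.round(sorted(s),1),'longdir',round(yaw,1),'med z',np.round(np.median(P[:,2])*1000,1), 'mean',np.round(P[:,:2].mean(0)*1000,1))
for n in('top','scene'):
    w=np.load(n+'0.npy').reshape(-1,3); w=w[~np.isnan(w[:,0])]
    def s(x0,x1,y0,y1,z0,z1): 
        return w[(w[:,0]>x0)&(w[:,0]<x1)&(w[:,1]>y0)&(w[:,1]<y1)&(w[:,2]>z0)&(w[:,2]<z1)]
    print(n)
    rect(s(.35,.6,.23,.39,.108,.120),'ptop')
    for z in(.075,.085,.095,.105): rect(s(.35,.6,.23,.39,z,z+.01),'panel%g'%z)
    rect(s(.35,.455,.23,.39,.067,.077),'shortA'); rect(s(.455,.5,.23,.39,.067,.077),'shortB')
    rect(s(.35,.6,.2,.42,.004,.058),'rack')
    rect(s(.4,.56,.04,.18,.052,.062),'blk top'); rect(s(.4,.56,.04,.18,.012,.062),'blk')
    rect(s(.42,.58,-.13,.02,.010,.018),'foot'); rect(s(.42,.58,-.13,.02,.09,.14),'handles');rect(s(.42,.58,-.13,.02,.115,.14),'handletop');rect(s(.42,.58,-.13,.02,.055,.08),'mid')
    P=s(.42,.58,-.13,.02,.06,.14); print('maxz',np.sort(P[:,2])[-5:])
    Q=s(.42,.58,-.13,.02,.11,.14)
    if len(Q)>5:
        l,c=cv2.kmeans(Q[:,:2].astype(np.float32),2,None,(3,50,1e-6),5,0)[1:]; print('handles',c.round(4),np.bincount(l.ravel()))
        for k in(0,1): rect(Q[l.ravel()==k],'h%d'%k)
E
```

```text
top
ptop 200 c [523.6 311.9] size [ 8.7 88. ] longdir 100.3 med z 112.5 mean [523.1 312.3]
panel0.075 31 c [519.6 310.1] size [ 5.5 86.7] longdir 103.8 med z 80.0 mean [520.6 307.6]
panel0.085 32 c [519.9 311.4] size [ 5.4 88.9] longdir 103.4 med z 90.7 mean [519.8 311.6]
panel0.095 32 c [519.7 310.1] size [ 3.5 86.1] longdir 102.2 med z 100.0 mean [520.7 306.1]
panel0.105 203 c [523.5 311.9] size [ 8.7 88. ] longdir 100.4 med z 112.3 mean [522.9 312.4]
shortA 175 c [434.6 296.6] size [ 8.1 88.3] longdir 100.1 med z 70.8 mean [434.6 296.4]
shortB 170 c [478.6 306.3] size [ 7.9 87.3] longdir 100.2 med z 70.6 mean [478.4 307. ]
rack 3119 c [476.9 298.9] size [196.9 246.5] longdir 0.5 med z 13.5 mean [494.1 306.2]
blk top 823 c [481.1 113.5] size [63.3 79.9] longdir 82.7 med z 55.5 mean [481.1 113.4]
blk 1060 c [481.3 113.5] size [64.  79.8] longdir 82.4 med z 54.9 mean [480.6 113.6]
foot 494 c [500.7 -64.4] size [59.5 70.1] longdir 19.6 med z 13.7 mean [496.7 -56.6]
handles 150 c [501.3 -66.1] size [22.3 52.9] longdir 18.4 med z 119.1 mean [501.4 -65.3]
handletop 77 c [501.5 -66.4] siz
[... 1255 characters left out ...]
113.8] size [66.9 84.1] longdir 81.2 med z 45.2 mean [473.1 125.1]
foot 317 c [499.3 -64.1] size [60.8 70.5] longdir 21.3 med z 13.3 mean [496.1 -59.2]
handles 106 c [500.  -65.4] size [25.7 52.7] longdir 19.0 med z 110.8 mean [501.9 -61.3]
handletop 42 c [500.  -65.7] size [23.3 52.7] longdir 18.4 med z 122.8 mean [499.8 -63.2]
mid 153 c [498.4 -62.5] size [28.4 38.9] longdir 105.4 med z 73.0 mean [497.7 -60.1]
maxz [0.12459777 0.12464351 0.12485081 0.12493364 0.12511989]
handles [[ 0.5201 -0.0558]
 [ 0.477  -0.0708]] [31 26]
h0 31 c [522.1 -58.7] size [ 6.3 24. ] longdir 108.1 med z 120.0 mean [520.1 -55.8]
h1 26 c [478.5 -73.9] size [ 6.3 23.6] longdir 109.4 med z 122.2 mean [477.  -70.8]
```

Emit:
apply_moves([
  [0.9, -0.48, 0, 0, 0, -1, 1],
  [0.9, -0.48, 0, 0, 0, -1, 1],
  [0.9, -0.48, 0, 0, 0, -1, 1],
  [0.9, -0.48, 0, 0, 0, -1, 1],
  [0.9, -0.48, 0, 0, 0, -1, 1],
  [0.9, -0.48, 0, 0, 0, -1, 1],
])

```text
time: 2.15
tcp_pos: [0.3844, -0.3953, 0.2317]
tcp_rot: [-0.0, 0.925, 0.381, 0.001]
contact_force: [-0.0, -0.4, -0.1]
opening: 1.006
gripper_force: 0.0
```

```bash
cat >> h.py <<'E'
def go(x,y,z,yaw):
    "shift/turn numbers to TCP (x,y,z), tool down, tool y at yaw deg"
    p,r,s=tool(); m=r.as_matrix()
    a=np.radians(yaw); Y=np.array([np.cos(a),np.sin(a),0]); Z=np.array([0,0,-1.]); T=np.stack([np.cross(Y,Z),Y,Z],1)
    d=m.T@(np.array([x,y,z])-p)/.3; t=R.from_matrix(m.T@T).as_rotvec(degrees=True)/30
    print('t',round(s['time'],2),'p',p.round(4),'yaw',np.degrees(np.arctan2(m[1,1],m[0,1])).round(2),'F',np.round(s['contact_force'],1),'op',round(s['opening'],3),'grip',round(s['gripper_force'],1))
    print('shift',d.round(3),'turn',t.round(3))
E
python3 -c "
from h import *
go(.5,-.13,.235,-17)"
```

```text
t 2.15 p [ 0.3844 -0.3953  0.2317] yaw -45.24 F [-0.  -0.4 -0.1] op 1.006 grip 0.0
shift [ 0.896 -0.357 -0.009] turn [ 0.002 -0.004 -0.941]
```

Emit:
apply_moves([
  [0.9, -0.36, 0, 0, 0, -0.94, 1],
  [0.9, -0.36, 0, 0, 0, -0.94, 1],
  [0.9, -0.36, 0, 0, 0, -0.94, 1],
  [0.9, -0.36, 0, 0, 0, -0.94, 1],
  [0.9, -0.36, 0, 0, 0, -0.94, 1],
])

```text
time: 2.78
tcp_pos: [0.4988, -0.132, 0.2317]
tcp_rot: [0.0, 0.806, 0.591, 0.0]
contact_force: [0.9, -0.5, 0.1]
opening: 1.0
gripper_force: 0.0
```

Emit:
apply_moves([
  [0.89, -0.27, 0, 0, 0, -0.9, 1],
  [0.89, -0.27, 0, 0, 0, -0.9, 1],
  [0.89, -0.27, 0, 0, 0, -0.9, 1],
  [0.89, -0.27, 0, 0, 0, -0.9, 1],
  [0.89, -0.27, 0, 0, 0, -0.9, 1],
  [0.89, -0.27, 0, 0, 0, -0.9, 1],
])

```text
time: 3.52
tcp_pos: [0.5012, 0.1469, 0.2315]
tcp_rot: [-0.0, 0.645, 0.764, 0.0]
contact_force: [-0.8, -1.0, 0.3]
opening: 0.999
gripper_force: 0.0
```

```bash
python3 -c "
from h import *
go(.5227,.3125,.2,10.2)"
```

```text
t 3.52 p [0.5012 0.1469 0.2315] yaw 9.65 F [-0.8 -1.   0.3] op 0.999 grip 0.0
shift [0.532 0.163 0.105] turn [ 0.001 -0.002 -0.018]
```

Emit:
apply_moves([
  [0.53, 0.16, 0.1, 0, 0, -0.02, 0],
  [0.53, 0.16, 0.1, 0, 0, -0.02, 0],
  [0.53, 0.16, 0.1, 0, 0, -0.02, 0],
  [0.53, 0.16, 0.1, 0, 0, -0.02, 0],
  [0.53, 0.16, 0.1, 0, 0, -0.02, 0],
])

```text
time: 4.15
tcp_pos: [0.524, 0.3071, 0.201]
tcp_rot: [0.0, 0.644, 0.765, -0.001]
contact_force: [0.9, 0.0, -0.4]
opening: 0.499
gripper_force: 0.0
```

```bash
python3 -c "
from h import *
go(.5227,.3125,.081,10.2)"
```

```text
t 4.15 p [0.524  0.3071 0.201 ] yaw 9.87 F [ 0.9  0.  -0.4] op 0.499 grip 0.0
shift [ 0.019 -0.001  0.4  ] turn [-0.001  0.003 -0.011]
```

Emit:
apply_moves([
  [0.02, 0, 0.15, 0, 0, -0.01, 0],
  [0.02, 0, 0.3, 0, 0, -0.01, 0],
  [0.02, 0, 0.4, 0, 0, -0.01, 0],
  [0.02, 0, 0.4, 0, 0, -0.01, 0],
  [0.02, 0, 0.4, 0, 0, -0.01, -1],
  [0.02, 0, 0.4, 0, 0, -0.01, -1],
  [0.02, 0, 0.4, 0, 0, -0.01, -1],
  [0.02, 0, 0.4, 0, 0, -0.01, -1],
], force=30)

```text
time: 5.15
tcp_pos: [0.5232, 0.3156, 0.0835]
tcp_rot: [0.001, 0.641, 0.768, 0.001]
contact_force: [-1.0, -2.1, 7.2]
opening: 0.087
gripper_force: 31.9
```

```bash
python3 -c "
from h import *
go(.5227,.3125,.17,10.2)"
```

```text
t 5.15 p [0.5232 0.3156 0.0835] yaw 10.27 F [-1.  -2.1  7.2] op 0.087 grip 31.9
shift [-0.01  -0.002 -0.288] turn [ 0.007 -0.001  0.002]
```

Emit:
apply_moves([
  [0, 0, -0.04, 0, 0, 0, -1],
  [0, 0, -0.1, 0, 0, 0, -1],
  [0, 0, -0.18, 0, 0, 0, -1],
  [0, 0, -0.26, 0, 0, 0, -1],
  [0, 0, -0.34, 0, 0, 0, -1],
  [0, 0, -0.34, 0, 0, 0, -1],
  [0, 0, -0.34, 0, 0, 0, -1],
])

```text
time: 6.02
tcp_pos: [0.5216, 0.3151, 0.1832]
tcp_rot: [-0.0, 0.641, 0.768, -0.0]
contact_force: [-0.2, -0.1, -0.8]
opening: 0.086
gripper_force: 30.8
```

```bash
python3 - <<'E'
from h import *
for n in('top','scene'):
    im,w=cloud(n); 
    if n=='scene': save(im[150:350,150:400],'lift.png')
    w=w.reshape(-1,3);w=w[(abs(w[:,0]-.523)<.06)&(abs(w[:,1]-.315)<.06)]
    for z in(.125,.135,.145,.155,.165,.18,.2):
        q=w[abs(w[:,2]-z)<.004]
        if len(q)>5:
            c,s,a=cv2.minAreaRect((q[:,:2]*1000).astype(np.float32)); print(n,z,len(q),np.round(c,1),np.round(s,1),round(a,1))
    q=w[w[:,2]>.09]; print('lowest',np.sort(q[:,2])[:4])
go(.481,.1134,.185,-7.4)
E
```

```text
lowest [0.53698612 0.54220595 0.54364033 0.54514235]
scene 0.125 149 [518.5 312.3] [ 8.9 88.6] 6.7
scene 0.135 160 [517.2 311.6] [ 7.  91.8] 7.0
scene 0.145 154 [517.2 312.5] [ 8.2 87.8] 5.4
scene 0.155 153 [519.6 312.9] [ 7.8 89.3] 10.2
scene 0.165 167 [517.4 312.1] [ 9.1 88.9] 5.8
scene 0.18 129 [515.9 311.5] [12.5 90.4] 5.5
scene 0.2 181 [517.3 313.6] [83.8 33.4] 78.2
lowest [0.11117462 0.11177196 0.1119506  0.11197091]
t 6.12 p [0.5214 0.3148 0.1824] yaw 10.31 F [-0.9 -0.4 -0.9] op 0.091 grip 30.8
shift [-0.636 -0.253 -0.008] turn [-0.003  0.002  0.59 ]
```

View pics/lift.png

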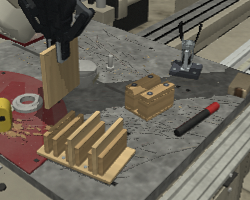

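The panel hangs upright in the gripper (crop px 62,75) and both short panels are still in the rack. Now to the block.

Emit:
apply_moves([
  [-0.2, -0.08, 0, 0, 0, 0.2, -1],
  [-0.4, -0.16, 0, 0, 0, 0.4, -1],
  [-0.53, -0.21, 0, 0, 0, 0.59, -1],
  [-0.63, -0.25, 0, 0, 0, 0.59, -1],
  [-0.63, -0.25, 0, 0, 0, 0.59, -1],
  [-0.63, -0.25, 0, 0, 0, 0.59, -1],
  [-0.63, -0.25, 0, 0, 0, 0.59, -1],
])

```text
time: 7.0
tcp_pos: [0.4818, 0.1173, 0.1832]
tcp_rot: [-0.0, 0.751, 0.661, 0.0]
contact_force: [0.4, -0.2, -1.6]
opening: 0.089
gripper_force: 30.8
```

```bash
python3 - <<'E'
from h import *
im,w=cloud('scene');w=w.reshape(-1,3);w=w[(abs(w[:,0]-.481)<.06)&(abs(w[:,1]-.114)<.06)]
for z in(.12,.13,.14,.15,.16):
    q=w[abs(w[:,2]-z)<.004]
    if len(q)>5:
        c,s,a=cv2.minAreaRect((q[:,:2]*1000).astype(np.float32)); print(z,len(q),np.round(c,1),np.round(s,1),round(a,1))
q=w[w[:,2]>.09]; print('lowest',np.sort(q[:,2])[:4])
go(.481,.116,.125,-7.4)
E
```

```text
0.12 121 [476.4 116.1] [88.8  9.9] 78.0
0.13 122 [478.2 114.4] [91.7  9.7] 80.0
0.14 130 [476.6 115.1] [89.8  5.9] 79.8
0.15 127 [477.5 115.8] [88.6  7.1] 80.3
0.16 126 [477.1 115.4] [90.7  7.3] 79.5
lowest [0.11114703 0.11186226 0.11209896 0.11258055]
t 7.05 p [0.4817 0.1172 0.1832] yaw -7.27 F [ 0.3  0.4 -1.3] op 0.09 grip 30.8
shift [-0.004 -0.002  0.194] turn [-0.001 -0.001  0.004]
```

Emit:
apply_moves([
  [0, 0, 0.1, 0, 0, 0, -1],
  [0, 0, 0.17, 0, 0, 0, -1],
  [0, 0, 0.21, 0, 0, 0, -1],
  [0, 0, 0.25, 0, 0, 0, -1],
  [0, 0, 0.28, 0, 0, 0, -1],
  [0, 0, 0.3, 0, 0, 0, -1],
  [0, 0, 0.3, 0, 0, 0, -1],
])

```text
time: 7.92
tcp_pos: [0.4818, 0.1158, 0.0931]
tcp_rot: [-0.0, 0.751, 0.66, -0.0]
contact_force: [0.1, 0.2, 0.9]
opening: 0.089
gripper_force: 30.8
```

```bash
python3 -c "
from h import *
go(.481,.116,.0785,-7.4)"
```

```text
t 7.92 p [0.4818 0.1158 0.0931] yaw -7.4 F [0.1 0.2 0.9] op 0.089 grip 30.8
shift [ 0.    -0.003  0.049] turn [-0.001  0.     0.   ]
```

In the groove without contact force. Down to the floor, slightly past.

Emit:
apply_moves([
  [0, 0, 0.02, 0, 0, 0, -1],
  [0, 0, 0.035, 0, 0, 0, -1],
  [0, 0, 0.045, 0, 0, 0, -1],
  [0, 0, 0.052, 0, 0, 0, -1],
  [0, 0, 0.052, 0, 0, 0, -1],
])

```text
time: 8.55
tcp_pos: [0.4824, 0.1158, 0.0785]
tcp_rot: [0.0, 0.751, 0.66, 0.0]
contact_force: [-1.8, -1.7, 6.5]
opening: 0.087
gripper_force: 31.8
```

Emit:
apply_moves([
  [0, 0, 0.05, 0, 0, 0, -0.6],
  [0, 0, 0.05, 0, 0, 0, -0.3],
  [0, 0, 0.05, 0, 0, 0, 0],
  [0, 0, 0.05, 0, 0, 0, 0],
  [0, 0, -0.1, 0, 0, 0, 0],
  [0, 0, -0.3, 0, 0, 0, 0.2],
  [0, 0, -0.4, 0, 0, 0, 0.4],
  [0, 0, -0.4, 0, 0, 0, 0.4],
])

```text
time: 9.55
tcp_pos: [0.4835, 0.1165, 0.2007]
tcp_rot: [0.002, 0.751, 0.66, 0.002]
contact_force: [-0.5, 0.4, -0.4]
opening: 0.699
gripper_force: 0.0
```

```bash
python3 - <<'E'
from h import *
p,r,s=tool()
for n in('scene','top'):
    im,w=cloud(n);w=w.reshape(-1,3);w=w[(abs(w[:,0]-.481)<.06)&(abs(w[:,1]-.114)<.06)]
    for z in(.065,.075,.085,.095,.108):
        q=w[abs(w[:,2]-z)<.004]
        if len(q)>5:
            c,ss,a=cv2.minAreaRect((q[:,:2]*1000).astype(np.float32)); print(n,z,len(q),np.round(c,1),np.round(ss,1),round(a,1),np.round(np.median(q[:,2])*1e3,1),'normal coord',np.round(np.percentile(q[:,:2]@[np.cos(-.129),np.sin(-.129)],[3,50,97])*1e3,1))
print('block centre n',(481*np.cos(-.129)+113.4*np.sin(-.129)).round(1))
go(.501,-.0655,.18,19.5)
E
```

```text
scene 0.065 105 [477.  114.5] [90.   7.8] 78.3 65.2 normal coord [456.7 458.  462.1]
scene 0.075 103 [476.4 114.4] [88.3  7.3] 78.8 75.1 normal coord [456.6 458.2 461.9]
scene 0.085 110 [476.1 114. ] [90.9  9.7] 77.7 85.1 normal coord [456.5 458.  462.3]
scene 0.095 110 [476.4 114.1] [89.2  9.6] 77.7 94.7 normal coord [456.3 457.8 462.2]
scene 0.108 123 [479.6 113.6] [88.2  9.4] 83.0 106.8 normal coord [456.6 459.4 464.9]
block centre n 462.4
t 9.65 p [0.4818 0.1157 0.1976] yaw -7.41 F [-0.6 -0.9 -1.5] op 0.703 grip 0.0
shift [-0.591  0.141  0.059] turn [ 0.001  0.001 -0.897]
```

Emit:
apply_moves([
  [-0.2, 0.05, 0, 0, 0, -0.3, 0.6],
  [-0.4, 0.1, 0, 0, 0, -0.6, 0.6],
  [-0.59, 0.14, 0, 0, 0, -0.9, 0.6],
  [-0.59, 0.14, 0, 0, 0, -0.9, 0.6],
  [-0.59, 0.14, 0.06, 0, 0, -0.9, 0.6],
  [-0.59, 0.14, 0.06, 0, 0, -0.9, 0.6],
])

```text
time: 10.4
tcp_pos: [0.4992, -0.0642, 0.1776]
tcp_rot: [-0.002, 0.576, 0.817, -0.001]
contact_force: [0.6, 0.1, -0.2]
opening: 0.799
gripper_force: 0.0
```

```bash
python3 -c "
from h import *
go(.5012,-.066,.088,19.6)"
```

```text
t 10.4 p [ 0.4992 -0.0642  0.1776] yaw 19.6 F [ 0.6  0.1 -0.2] op 0.799 grip 0.0
shift [-0.009  0.005  0.299] turn [-0.007 -0.005  0.   ]
```

Emit:
apply_moves([
  [-0.01, 0.005, 0.1, 0, 0, 0, 0.6],
  [-0.01, 0.005, 0.2, 0, 0, 0, 0.6],
  [-0.01, 0.005, 0.3, 0, 0, 0, 0.6],
  [-0.01, 0.005, 0.3, 0, 0, 0, 0.6],
], force=24)

```text
time: 10.9
tcp_pos: [0.5014, -0.0663, 0.088]
tcp_rot: [-0.002, 0.576, 0.817, -0.001]
contact_force: [0.8, -0.4, -0.1]
opening: 0.8
gripper_force: 0.0
```

```bash
python3 -c "
from h import *
go(.5012,-.066,.088,19.6)
im,w=cloud('scene'); save(cv2.resize(im[150:250,290:400],(770,700))[:600],'clip.png')"
```

```text
t 10.9 p [ 0.5014 -0.0663  0.088 ] yaw 19.65 F [ 0.8 -0.4 -0.1] op 0.8 grip 0.0
shift [ 0.001 -0.    -0.   ] turn [-0.007 -0.006  0.002]
```

View pics/clip.png

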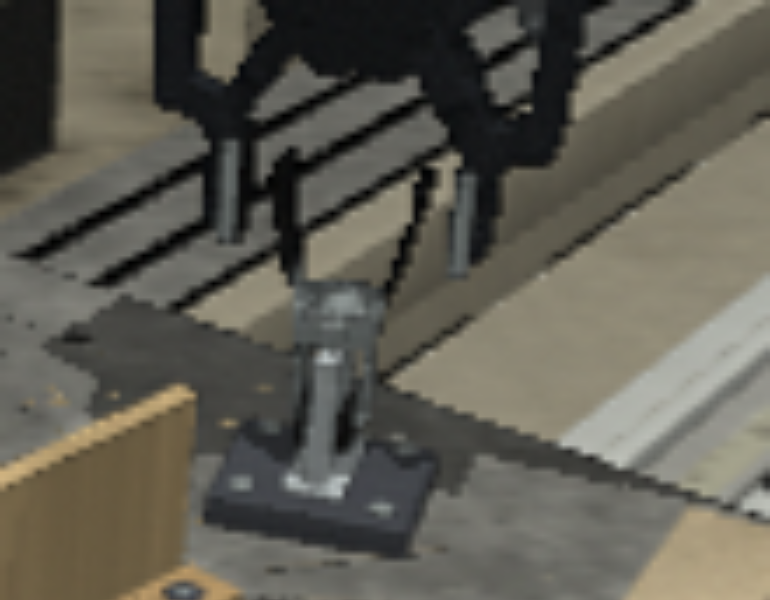

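The open fingers straddle both handles (crop px 230 and 465 for the fingers, 287 and 425 for the handles). Squeeze.

Emit:
apply_moves([
  [0, 0, 0, 0, 0, 0, 0.1],
  [0, 0, 0, 0, 0, 0, -0.1],
  [0, 0, 0, 0, 0, 0, -1],
  [0, 0, 0, 0, 0, 0, -1],
  [0, 0, 0, 0, 0, 0, -1],
  [0, 0, 0, 0, 0, 0, -1],
  [0, 0, 0, 0, 0, 0, -1],
], force=24)

```text
time: 11.82
tcp_pos: [0.5042, -0.0681, 0.094]
tcp_rot: [0.002, 0.577, 0.817, -0.0]
contact_force: [-14.2, -0.8, 29.7]
opening: 0.352
gripper_force: 21.4
```

```bash
python3 -c "
from h import *
go(.5012,-.066,.088,19.6)"
```

```text
t 11.82 p [ 0.5042 -0.0681  0.094 ] yaw 19.56 F [-14.2  -0.8  29.7] op 0.352 grip 21.4
shift [ 0.01  -0.007  0.02 ] turn [ 0.003  0.007 -0.001]
```

Emit:
apply_moves([
  [0, 0.0, -0.02, 0, 0, 0, -1],
  [0, 0.005, -0.03, 0, 0, 0, -1],
  [0, 0.005, -0.04, 0, 0, 0, -1],
  [0, 0.005, -0.04, 0, 0, 0, -1],
])

```text
time: 12.32
tcp_pos: [0.5047, -0.0668, 0.1018]
tcp_rot: [0.0, 0.576, 0.817, 0.0]
contact_force: [0.7, -0.8, -1.7]
opening: 0.34
gripper_force: 25.7
```

```bash
python3 - <<'E'
from h import *
im,w=cloud('scene'); save(cv2.resize(im[150:250,290:400],(770,700))[:600],'clip2.png')
go(.5012,-.066,.1,19.6); print(np.round(read_state()['moment'],2))
E
```

```text
t 12.38 p [ 0.5045 -0.0669  0.1016] yaw 19.6 F [-0.6 -0.6 -1.3] op 0.339 grip 25.7
shift [ 0.006 -0.01   0.005] turn [-0.    -0.001 -0.   ]
[-0.01  0.02 -0.01]
```

View pics/clip2.png

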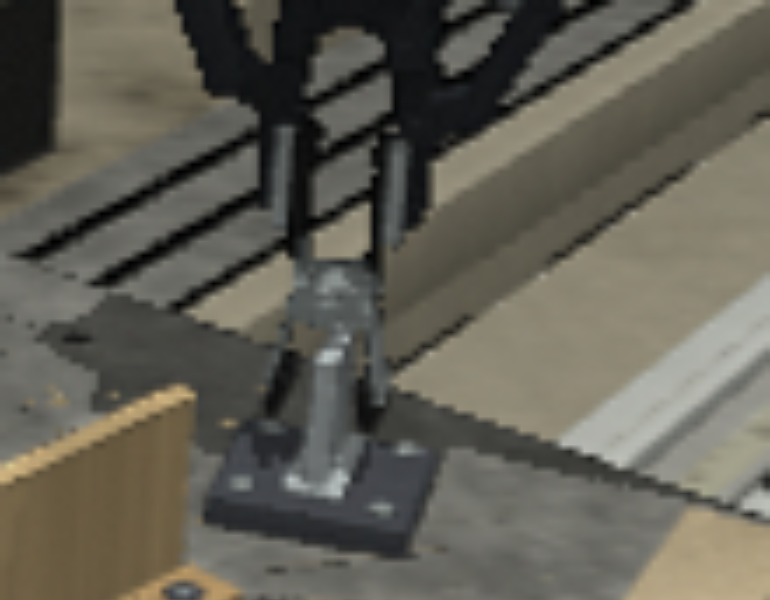

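Jaws are open and clear of the tab (crop px 285 and 375 either side of 335), wrist force about zero. Lift straight up.

Emit:
apply_moves([
  [0, 0, -0.06, 0, 0, 0, -1],
  [0, 0, -0.14, 0, 0, 0, -1],
  [0, 0, -0.24, 0, 0, 0, -1],
  [0, 0, -0.34, 0, 0, 0, -1],
  [0, 0, -0.42, 0, 0, 0, -1],
  [0, 0, -0.42, 0, 0, 0, -1],
  [0, 0, -0.42, 0, 0, 0, -1],
])

```text
time: 13.25
tcp_pos: [0.5042, -0.0668, 0.2274]
tcp_rot: [-0.0, 0.576, 0.817, -0.0]
contact_force: [-0.1, -0.7, -1.4]
opening: 0.339
gripper_force: 25.6
```

```bash
python3 - <<'E'
from h import *
go(.481,.0,.228,6); im,w=cloud('scene');save(cv2.resize(im[100:210,280:400],(654,600)),'lifted.png')
p,r,s=tool(); q=w.reshape(-1,3); Y=r.as_matrix()[:,1];X=r.as_matrix()[:,0]
q=q[np.linalg.norm(q[:,:2]-p[:2],axis=1)<.06]
for z in np.arange(.1,.26,.006):
    k=q[abs(q[:,2]-z)<.003]
    if len(k)>2: a=(k-p)@Y*1e3;b=(k-p)@X*1e3; print(z.round(3),len(k),'y',a.min().round(1),a.max().round(1),'x',b.min().round(1),b.max().round(1))
E
```

```text
t 13.25 p [ 0.5042 -0.0668  0.2274] yaw 19.61 F [-0.1 -0.7 -1.4] op 0.339 grip 25.6
shift [ 0.236  0.002 -0.002] turn [-0.001 -0.     0.454]
0.16 5 y -19.4 16.2 x 10.8 15.7
0.166 20 y -20.5 16.6 x -4.7 16.2
0.172 26 y -21.5 18.6 x -7.0 16.0
0.178 28 y -21.6 16.4 x -8.7 14.4
0.184 15 y -19.5 16.1 x -6.1 13.2
0.19 12 y -18.4 15.5 x -4.9 13.2
0.196 11 y -16.6 13.4 x 0.6 13.0
0.202 40 y -15.7 12.8 x -4.2 21.6
0.208 59 y -14.4 12.6 x -13.0 19.6
0.214 28 y -14.4 12.5 x -8.9 16.5
0.22 15 y -15.6 12.8 x -5.1 13.2
0.226 19 y -21.7 13.6 x -5.0 16.0
0.232 36 y -26.1 25.8 x -5.6 16.5
0.238 50 y -28.4 27.0 x -4.3 14.7
0.244 49 y -28.6 27.0 x -2.7 14.3
0.25 52 y -28.8 27.5 x -8.3 16.1
0.256 52 y -28.4 27.7 x -5.4 14.8
```

View pics/lifted.png

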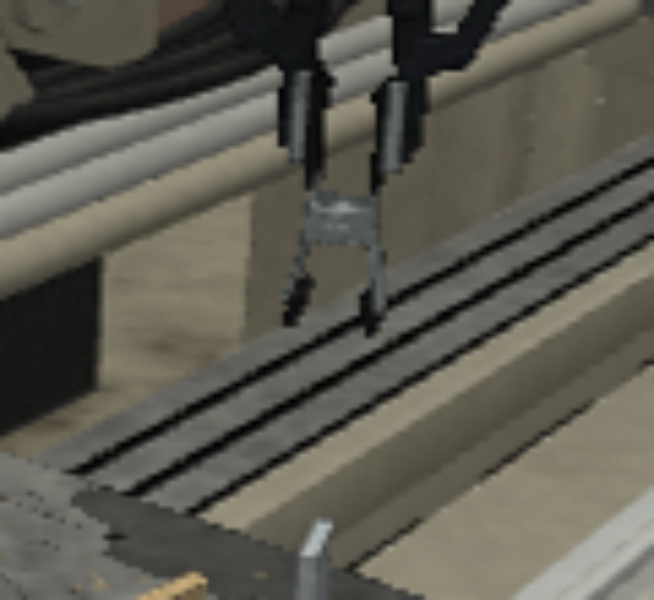

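Emit:
apply_moves([
  [0.1, 0.02, 0, 0, 0, 0.15, -1],
  [0.22, 0.05, 0, 0, 0, 0.35, -1],
  [0.34, 0.08, 0, 0, 0, 0.55, -1],
  [0.46, 0.1, 0, 0, 0, 0.75, -1],
  [0.55, 0.125, 0, 0, 0, 0.9, -1],
  [0.59, 0.134, 0, 0, 0, 0.9, -1],
  [0.59, 0.134, 0, 0, 0, 0.9, -1],
  [0.59, 0.134, 0, 0, 0, 0.9, -1],
])

```text
time: 14.3
tcp_pos: [0.4833, 0.1118, 0.2274]
tcp_rot: [-0.0, 0.752, 0.66, -0.0]
contact_force: [0.5, 0.0, -0.7]
opening: 0.342
gripper_force: 25.7
```

```bash
cat > m.py <<'E'
from h import *
go(.4827,.1135,.154,-7.4)
p,r,s=tool(); Y=r.as_matrix()[:,1];X=r.as_matrix()[:,0]
for n in('scene','top'):
  im,w=cloud(n); q=w.reshape(-1,3)
  if n=='scene': save(cv2.resize(im[150:290,220:360],(600,600)),'m%d.png'%(s['time']*100))
  q=q[np.linalg.norm(q[:,:2]-p[:2],axis=1)<.06]
  for z in np.arange(.076,.26,.008):
    k=q[abs(q[:,2]-z)<.003]
    if len(k)>2: a=(k-p)@Y*1e3;b=(k-p)@X*1e3; print(n,z.round(3),len(k),'y',np.percentile(a,[0,50,100]).round(1),'x',b.min().round(1),b.max().round(1))
E
python3 m.py
```

```text
t 14.3 p [0.4833 0.1118 0.2274] yaw -7.45 F [ 0.5  0.  -0.7] op 0.342 grip 25.7
shift [ 0.006 -0.003  0.245] turn [-0.001  0.001 -0.002]
scene 0.076 78 y [-7.7 -5.8  0. ] x -43.5 47.3
scene 0.084 91 y [-8.  -5.6  0.6] x -42.7 45.7
scene 0.092 88 y [-7.7 -5.5  0.9] x -42.4 46.3
scene 0.1 85 y [-7.7 -5.6  0.8] x -44.4 47.4
scene 0.108 110 y [-7.2 -3.1  2.8] x -43.6 45.9
scene 0.164 49 y [-21.9 -16.1  16.3] x -8.5 15.3
scene 0.172 53 y [-24.3   8.3  18.6] x -8.9 14.9
scene 0.18 48 y [-22.5 -18.2  17.8] x -6.7 15.2
scene 0.188 40 y [-21.3 -17.2  14.8] x -5.4 11.9
scene 0.196 32 y [-18.9 -16.   10.9] x -7.1 15.5
scene 0.204 67 y [-16.6 -10.6  12.1] x -11.6 18.6
scene 0.212 87 y [-15.7  -2.6  11. ] x -11.3 19.3
scene 0.22 47 y [-17.3   8.3  12.3] x -8.0 13.4
scene 0.228 56 y [-22.6  -2.   17.9] x -8.2 13.4
scene 0.236 73 y [-29.4 -14.6  25.2] x -8.2 13.4
scene 0.244 82 y [-29.9 -14.7  25.7] x -7.1 13.7
scene 0.252 85 y [-30.3 -14.9  27.3] x -9.8 13.1
```

Emit:
apply_moves([
  [0.005, 0.002, 0.05, 0, 0, 0, -1],
  [0.005, 0.002, 0.1, 0, 0, 0, -1],
  [0.005, 0.002, 0.14, 0, 0, 0, -1],
  [0.005, 0.002, 0.17, 0, 0, 0, -1],
  [0.005, 0.002, 0.2, 0, 0, 0, -1],
  [0.005, 0.002, 0.225, 0, 0, 0, -1],
  [0.005, 0.002, 0.24, 0, 0, 0, -1],
  [0.005, 0.002, 0.24, 0, 0, 0, -1],
])

```text
time: 15.4
tcp_pos: [0.4838, 0.1147, 0.1555]
tcp_rot: [-0.0, 0.751, 0.66, -0.0]
contact_force: [0.4, -0.5, -1.0]
opening: 0.339
gripper_force: 25.7
```

```bash
python3 m.py; ls pics
```

```text
t 15.4 p [0.4838 0.1147 0.1555] yaw -7.4 F [ 0.4 -0.5 -1. ] op 0.339 grip 25.7
shift [-0.004 -0.003  0.005] turn [-0.001 -0.     0.   ]
scene 0.076 76 y [-8.3 -6.4 -0. ] x -45.5 43.3
scene 0.084 56 y [-8.2 -6.4 -0.9] x -45.2 43.8
scene 0.092 84 y [-22.6  -7.    0.4] x -48.1 43.1
scene 0.1 119 y [-23.2  -6.6  18.8] x -46.5 42.6
scene 0.108 128 y [-21.6  -4.7  15.2] x -47.0 44.6
scene 0.116 32 y [-19.4 -17.4  15.6] x -4.8 11.5
scene 0.124 24 y [-18.4 -16.4  13. ] x -6.9 14.6
scene 0.132 63 y [-17.1 -11.8  11. ] x -10.8 18.8
scene 0.14 82 y [-16.1  -1.6  12.2] x -12.9 17.9
scene 0.148 41 y [-17.1   8.3  13.3] x -8.1 11.8
scene 0.156 49 y [-22.8   9.1  18.2] x -8.5 13.8
scene 0.164 65 y [-28.7 -13.   27.6] x -7.5 12.9
scene 0.172 69 y [-29.9   9.3  27.9] x -9.4 13.8
scene 0.18 77 y [-30.4 -14.8  28.3] x -8.0 13.1
scene 0.188 92 y [-30.5   7.4  27.9] x -10.9 13.2
scene 0.196 50 y [-33.3  15.3  33. ] x -8.5 14.6
scene 0.204 123 y [-48.1  14.6  45.9] x -10.9 15.5
scene 0.212 127 y [-51.7 -18.   48. ] x -11.3 14.6
scene 0.22 133 y [-55.9 -20.7  51.5] x -14.2 18.4
scene 0.228 154 y [-59.1 -18.4  55.4] x -16.7 19.2
scene 0.236 137 y [-59.3  -0.6  57.4] x -16.9 18.8
scene 0.244 140 y [-58.3 -12.9  57.2] x -5.3 19.6
scene 0.252 152 y [-57.8 -11.3  58.1] x 2.4 21.2
clip.png
clip2.png
lift.png
lifted.png
m1430.png
m1540.png
scene0.png
top0.png
```

View pics/m1540.png

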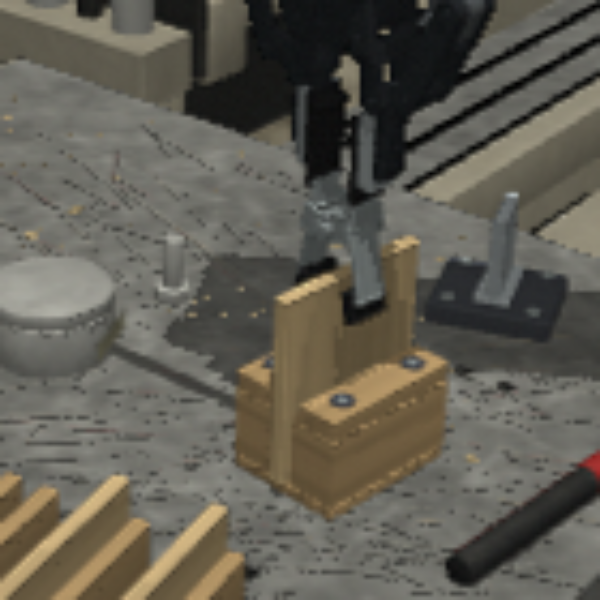

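The jaws straddle the top edge (crop px 318,270 and 362,305). The clamp sits within about 0.5 mm of the panel's centre, and there is no contact force beyond the clamp's weight. Handing in.

```bash
python3 -c "
from rig import *
print(finish_job())"
```

```text
the job is handed in; nothing more can be done
None
```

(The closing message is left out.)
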